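Put the stamp and the ink roller away in the drawer

TASK

Tidy up the printing bench: put the wooden hand stamp in the narrow bay of the open drawer and the ink roller in its wide bay, both lying flat on the drawer's floor the same way up as they lie on the bench (in either order), then slide the drawer gently but fully shut. Leave the other things on the bench where they are.

Things in the scene. Friction and masses are not known exactly. Their poses are not given: they have to be found in the camera images.
- stamp_center (a point): Hand stamp, light wood, dark printing face below, about 0.26 kg: block 120 (x) x 76 (y) x 22 mm high; on its back an upright wooden bar grip, centred, 88 (x) x 24 (y) mm, from 22 to 60 mm above the underside. This point: its centre, 30 mm above the underside; x along block and grip, z up. Starts grip up on the bench. Fits the narrow bay only lengthwise (its x along the bay's x).
- roller_center (a point): Ink roller, rigid, about 0.28 kg, 167 mm long, 98 wide. Point: on the axis of its round wooden handle (26 mm diameter; from x -85 to +28 mm), 24 mm above the underside, near the balance; grip here across y. x points to the black rubber roller (40 mm diameter, 80 long in y, axis at x +62), z up. Steel fork cross-bar at x +34, y +-49. Wire rest at x -68, 56 mm wide, props it level.
- drawer (a joint): Opening of the chest's upper drawer in m: 0 fully shut, 0.205 fully out; starts 0.17 to 0.20 open. It slides along the bays' x axis; pushing towards +x shuts it. Friction about 2 N plus 6 N per m/s; stays where it is left, hard stop at 0, no latch.
- drawer_handle (a point): Middle of the upper drawer's level steel bar handle, 120 mm long (y), 11 mm thick, 35 mm in front (-x) of the front panel, moving with it. +x points into the chest, z up. Panel 354 wide, 15 thick, top 25 mm above this point; chest top 38 mm above it. The chest is wooden, fixed, 300 deep x 360 wide x 174 mm high; its lower drawer stays shut, its handle is 79 mm below.
- narrow_bay (a point): Narrow bay of the upper drawer (-y side): point on its floor, midway across, 80 mm behind (+x) the inside of its front wall. Bay 104 mm wide (y), 254 deep (x); at the start the front 164 to 194 mm are clear of the chest. Above the floor: walls 49 mm, divider 30 (6 thick), front panel 64; 65 mm free under the chest's top. Axes as at the handle; moves with the drawer.
- wide_bay (a point): Wide bay of the upper drawer (+y side): point on its floor, midway across, 80 mm behind (+x) the inside of its front wall. 208 mm wide (y), otherwise like the narrow bay. Same axes; moves with the drawer.
- tin_a: Bystander: ink tin, 74 mm in diameter, 65 mm high; origin at the centre of its underside. Leave.
- jar_a: Bystander: jar, 60 mm in diameter, 85 mm high; origin at the centre of its underside. Leave.
- palette_knife: Bystander: palette knife with a round wooden handle, 195 mm long, 18 high, lying along its x; origin at its middle, on the bench. Leave.
- cup_a: Bystander: white cup, 76 mm in diameter, 80 mm high; origin at the centre of its underside. Leave.
Not all that is in view belongs to the job. What is shaped like the part that bears stamp_center but orange is not meant.

How it is judged:
On the way:
1. stamp lies in the narrow bay and roller in the wide bay (y of stamp_center in the frame of narrow_bay between -0.025 and 0.025 m and x of stamp_center in the frame of narrow_bay between -0.1 and 0.19 m and z of stamp_center in the frame of narrow_bay between 0.024 and 0.036 m and angle between stamp_center's own z axis and vertical below 0.12 rad and y of roller_center in the frame of wide_bay between -0.07 and 0.07 m and x of roller_center in the frame of wide_bay between -0.1 and 0.19 m and z of roller_center in the frame of wide_bay between 0.016 and 0.032 m and angle between roller_center's own z axis and vertical below 0.15 rad), for 0.2 s.
At the end, for the whole second after the job is handed in: Upper drawer shut to within 4 mm; inside it the stamp lies grip up on the floor of the narrow bay (within 6 mm in height, 0.12 rad of level) and the roller, resting on its rubber roller and wire rest, on the floor of the wide bay (within 8 mm in height, 0.15 rad of level); both released and at rest (all of step 1 and value of joint drawer below 0.004 m and linear speed of each of stamp, roller below 0.02 m/s); the robot touches nothing.
It fails at once if a bystander moved by more than 30 mm (distance of any of tin_a, jar_a, palette_knife, cup_a from where it was at the start of the episode above 0.03 m).
It fails at once if the drawer slammed (shut faster than 0.5 m/s) (velocity of joint drawer below -0.5 m/s).
It also fails if it takes over 72 s, if anything falls off the work surface, if the arm or the gripper's body presses on something with over 40 N, if the wrist force passes 120 N, or if a joint passes its speed limit or range.

ROBOT

A 6-joint arm with a two-finger parallel gripper is mounted at the origin on the work surface. World frame = base frame: x ahead of the robot, y to its left, z up, the work surface at z = 0. Lengths are in m, angles in rad, forces in N, time in s.
With the tool pointing down it reaches from about 0.3 to 0.775 m from the base axis. Payload 14.6 kg.
Tool frame: the origin (TCP) lies midway between the tips of the shut fingers; the grasp point (between the pads) lies 19 mm behind it; z points along the fingers, y is the line along which they close (so a half turn about z gives the same grasp; the last joint's range is limited). The gripper opens to 94 mm and grips with 3 to 60 N. Pads are 16 mm wide; open, the fingers measure 119 mm over their backs; the gripper's body (75 mm by 177 mm) begins 78 mm behind the grasp point.
Start: joints at [-1.295, 0.3, 1.521, -0, 1.321, -0.067], TCP at [0.185, -0.518, 0.205] pointing down, gripper open.
Joint ranges: [-3.03, 3.03], [-0.79, 2.21], [0.23, 2.52], [-1.04, 4.18], [0, 3.07], [-2.55, 2.55]. Speed limits (rad/s): [2.22, 2.22, 2.57, 3.14, 3.14, 3.14].

INTERFACE

Orientations are given as [roll, pitch, yaw] about the fixed x, y, z axes, in that order (R = Rz(yaw) Ry(pitch) Rx(roll)).
In Python, from station import * gives the robot as it stands.
- The arm moves only by the tool send_rows, never from a script. Its argument "targets" is a list of rows, each an object of numbers: "x", "y", "z": the shift along the world's x, y, z in units of 0.2 m (1.0 is 0.2 m); "spin": the turn about the world's z in units of pi/2 rad (1.0 is pi/2 rad); "claw": the finger opening in mm, from 0 to 94. A call has 1 to 20 rows; each row shifts and turns the commanded pose from where the row before left it; what a row does not reach is not made up. A row lasts 1/10 s, in which the tool goes at most 50 mm and 8.59 degrees, less where a joint would pass 70% of its speed; a pose out of reach is approached as far as the arm can. A call with a number of a shift or a turn outside -1 to 1 is refused whole. A call with a gripper value outside its range is refused whole. The fingers move at their own pace and stop on an object; "force" is the grip in N (left out, the last holds). Time passes only in rows, so rows that do not move let the fingers close. It gives the time, the measured TCP pose, the force, the opening and the grip force at its end, in the units of the state.
- get_obs(): the state, without advancing time (a new reading comes with each control period).
- camera(name): name is "scene" or "top" or "wrist"; returns the picture (480x640x3 uint8, blue, green, red); there is no depth.
- camera_model(name): a dict with "fovy" (degrees; the focal length in pixels is half the picture's height over the tangent of half this angle, whatever the lens; pixels are square), "cx", "cy" (the principal point, pixels), "T" (4x4, takes a point from camera to world coordinates). Camera axes: x right, y down, z forward; pixel columns grow to the right and rows downward; lengths in m; the calibration is good to about 2 mm. The wrist camera is an equidistant fisheye: a pixel r from the principal point sees the ray r / f radians off the axis. A picture is of the moment at which its call begins: read the wrist's pose just before it. camera_model takes no time and is no camera call; for the wrist camera it gives the pose at the moment of the call.
- hand_in(): hands the job in; it is judged then, once.
The state is a dict: "time_s": time; "qpos": joint angles; "joint_vel": joint speeds; "tau": joint torques, N m; "ee_pos": TCP position; "eef_rot": TCP orientation; "force": force on the tool from outside, world axes, zero at the start; "moment": the same for the moment, N m; "grip_width": finger opening in m; "grip_force": force on a finger pad.
Only numpy, scipy, OpenCV 4.12 (cv2) and the standard library are available. Lean on these libraries where they do the work, as an engineer would, in place of code of your own. Each camera call takes 0.05 s, during which the arm holds its last target. There are 200 camera calls.

## Working session

There is one attempt and no reset: what is moved stays moved. The work goes in short steps, Python scripts to look and compute and a tool call to move; the robot and the scene stay as the last step left them, time stands still between calls to the robot, and variables do not carry over. Pictures are saved under pics/ and viewed, at most 10 in all, crops included, and the job is handed in when it is done.

Besides the shell and the picture viewer there is one more tool, called after "Request:" in YAML: its name, and indented under it one key for each argument. send_rows: Moves the arm, as the interface text tells. Its arguments: {"type":"object","properties":{"targets":{"type":"array"},"force":{"type":"number"}},"required":["targets"]}

```bash
mkdir -p pics
python3 - <<'E'
from station import *
import cv2
for n in("top","scene"):
    cv2.imwrite(f"pics/{n}0.png",camera(n)); m=camera_model(n); print(n,m["fovy"],m["cx"],m["cy"],m["T"])
o=get_obs(); print(o["time_s"],o["ee_pos"],o["eef_rot"],o["grip_width"])
E
```

```text
top 44.643451759913376 310.21186163507986 240.33038430789284 [[ 7.64307000e-03 -9.96066058e-01  8.82835832e-02  3.88665350e-01]
 [-9.99968641e-01 -7.79630565e-03 -1.39103006e-03 -3.59982137e-02]
 [ 2.07384363e-03 -8.82701830e-02 -9.96094410e-01  1.64254010e+00]
 [ 0.00000000e+00  0.00000000e+00  0.00000000e+00  1.00000000e+00]]
scene 46.11491233746829 314.18163747054984 243.28057592656344 [[ 0.2406711   0.71279573 -0.65878651  1.3394431 ]
 [ 0.97041674 -0.16328113  0.17784999 -0.24009943]
 [ 0.01920331 -0.68210081 -0.73100596  1.03667861]
 [ 0.          0.          0.          1.        ]]
0.1 [ 0.18480224 -0.51778951  0.20494138] [-3.14060221e+00 -4.20772166e-05  3.42796503e-01] 0.09426681772297574
```

View pics/top0.png

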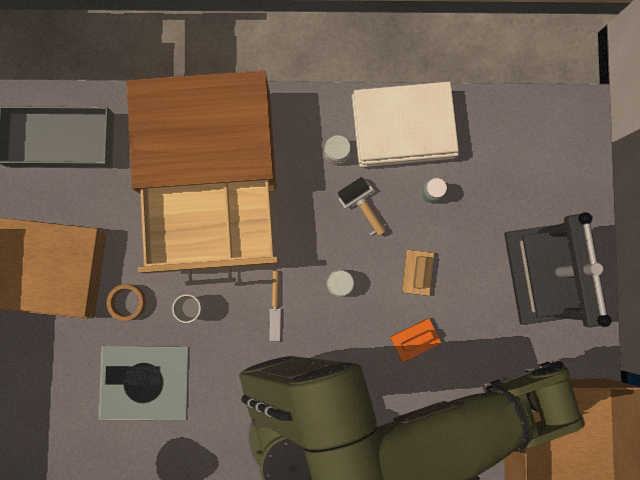

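View pics/scene0.png

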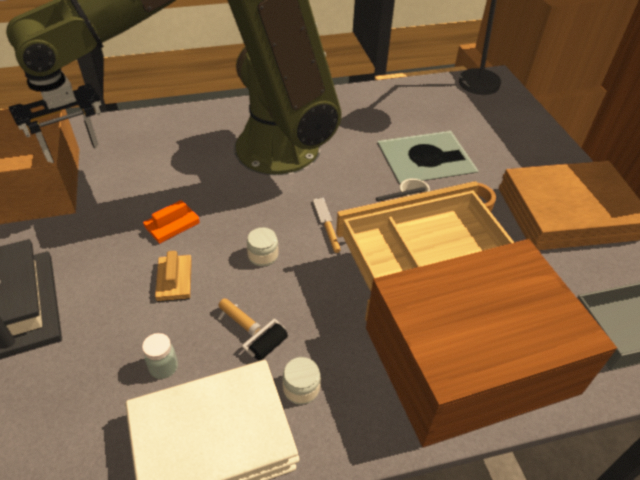

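The picture shows two stamp-shaped objects. The light-wood one is at top (419,273) and the orange one at (416,340). The light-wood one fits the description and the orange one is the decoy. The roller is at (360,205), and the drawer is open with its narrow bay at (250,222) and wide bay at (187,225). I'll confirm this in one enlarged crop.

Run:
```python
import cv2
im=cv2.imread("pics/top0.png")
a=cv2.resize(im[165:365,325:445],None,fx=3,fy=3,interpolation=cv2.INTER_CUBIC)
b=cv2.resize(im[165:325,130:285],None,fx=2.75,fy=2.75,interpolation=cv2.INTER_CUBIC)
import numpy as np
c=np.zeros((600,800,3),np.uint8); c[:,:360]=a; c[:b.shape[0],365:365+b.shape[1]]=b
cv2.imwrite("pics/crop.png",c)
```

```text
(no output)
```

View pics/crop.png

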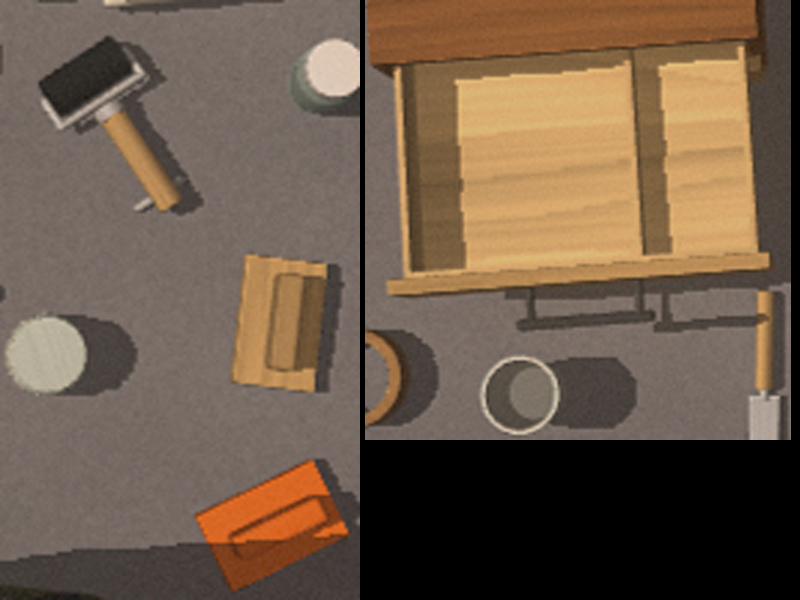

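The enlarged crop confirms it. The light-wood stamp's block is centred at about top (418.7,272.8), and the orange one at (416,340) is not meant. Next I'll compute poses from the crop corners.

```bash
cat > h.py <<'E'
from station import *
import numpy as np
def ray(m,u,v,z,fish=False):
    f=240/np.tan(np.radians(m["fovy"])/2); d=np.array([u-m["cx"],v-m["cy"]])/f
    if fish:
        t=np.hypot(*d); d=np.array([*(d/t*np.sin(t)),np.cos(t)])
    else: d=np.array([*d,1.])
    T=m["T"]; w=T[:3,:3]@d; return T[:3,3]+w*(z-T[2,3])/w[2]
E
python3 - <<'E'
from h import *
np.set_printoptions(precision=4,suppress=True)
m=camera_model("top")
A=lambda x,y,z:ray(m,325+x/3-.33,165+y/3-.33,z)[:2]
B=lambda x,y,z:ray(m,130+(x-365)/2.75-.3,165+y/2.75-.3,z)[:2]
ang=lambda d:np.arctan2(d[1],d[0])
S=[A(*p,.022) for p in((247,256),(328,264),(316,391),(233,382))]
d=S[0]+S[1]-S[2]-S[3]; print("stamp",np.mean(S,0),ang(d),np.linalg.norm(d)/2)
G=[A(*p,.06) for p in((278,275),(303,277),(296,370),(268,368))]; print("grip",np.mean(G,0))
r=A(168,205,.024);f=A(110,113,.024); d=f-r; L=np.linalg.norm(d);print("roller",r+d/L*.085,ang(d),L)
k=A(92,75,.04); print("rubber end",k, np.linalg.norm(k-r))
p=B(388,287,.161);q=B(769,260,.161);d=q-p; print("panel",p,q,np.linalg.norm(d),ang(d)+np.pi/2)
h1=B(520,325,.136);h2=B(655,317,.136);h=(h1+h2)/2;print("handle",h,np.linalg.norm(h2-h1),ang(h2-h1)+np.pi/2)
y=ang(d)+np.pi/2;R=np.array([[np.cos(y),-np.sin(y)],[np.sin(y),np.cos(y)]])
print("chest front top",R.T@(B(380,75,.174)-h),R.T@(B(757,38,.174)-h))
print("divider",R.T@(B(646,256,.127)-h),R.T@(B(636,62,.127)-h), "outer inner wall -y",R.T@(B(755,250,.146)-h),"+y",R.T@(B(408,270,.146)-h))
print("knife end",R.T@(B(767,292,.01)-h),B(767,292,.01),"cup",B(520,395,.08))
o=get_obs();print(o["time_s"])
E
```

```text
stamp [ 0.4456 -0.3385] -0.11104105210966483 0.11755221758618921
grip [ 0.4449 -0.3362]
roller [ 0.6261 -0.189 ] 0.56037696246186 0.10125233905212769
rubber end [ 0.6728 -0.1623] 0.13871211813922155
panel [0.4435 0.3972] [0.4711 0.0468] 0.35149487738602553 0.07861438763789796
handle [0.4141 0.2171] 0.12625017718020948 0.0668082570913009
chest front top [0.2387 0.1721] [ 0.2487 -0.1774]
divider [ 0.0575 -0.057 ] [ 0.2431 -0.0584] outer inner wall -y [ 0.0546 -0.1611] +y [0.0588 0.1623]
knife end [ 0.0202 -0.1623] [0.447  0.0569] cup [0.3433 0.29  ]
0.1
```

Request:
send_rows:
  targets:
    - {"x": 0.13, "y": 0.09, "spin": -0.029, "claw": 80}
    - {"x": 0.13, "y": 0.09, "spin": -0.029}
    - {"x": 0.13, "y": 0.09, "spin": -0.029}
    - {"x": 0.13, "y": 0.09, "spin": -0.029}
    - {"x": 0.13, "y": 0.09, "spin": -0.029}
    - {"x": 0.13, "y": 0.09, "spin": -0.029}
    - {"x": 0.13, "y": 0.09, "spin": -0.029}
    - {"x": 0.13, "y": 0.09, "spin": -0.029}
    - {"x": 0.13, "y": 0.09, "spin": -0.029}
    - {"x": 0.13, "y": 0.09, "spin": -0.028}
    - {"x": 0}
    - {"x": 0}
  force: 25

```text
schema error: expected keys x, y, z, spin, claw
```

Run:
```python
from h import *
import cv2
m=camera_model("wrist"); cv2.imwrite("pics/w1.png",camera("wrist"))
import pickle; pickle.dump(m,open("w1.pkl","wb")); o=get_obs(); print(m["fovy"],o["ee_pos"],o["eef_rot"],m["T"][:3,3])
```

```text
65.70646984690485 [ 0.18480258 -0.51781377  0.20502734] [-3.14074040e+00 -9.07609367e-05  3.42802703e-01] [ 0.24953759 -0.49509092  0.38336313]
```

View pics/w1.png

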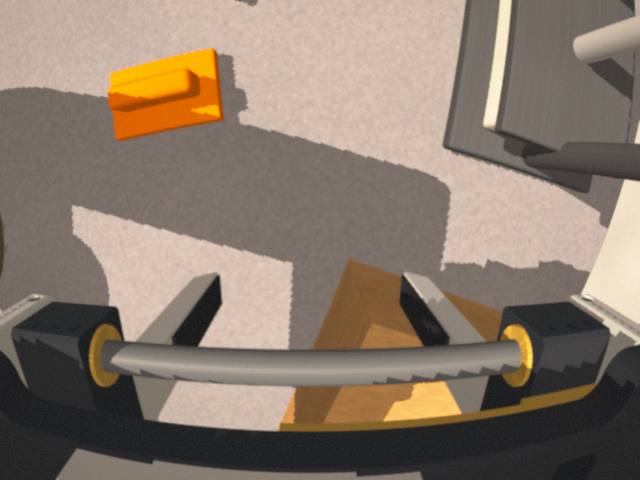

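The rows were refused because every key is required in each row. The wrist picture shows only the orange decoy, at (165,92).

Request:
send_rows:
  targets:
    - {"x": 0.1, "y": 0.094, "z": 0, "spin": -0.029, "claw": 80}
    - {"x": 0.1, "y": 0.094, "z": 0, "spin": -0.029, "claw": 80}
    - {"x": 0.1, "y": 0.094, "z": 0, "spin": -0.029, "claw": 80}
    - {"x": 0.1, "y": 0.094, "z": 0, "spin": -0.029, "claw": 80}
    - {"x": 0.1, "y": 0.094, "z": 0, "spin": -0.029, "claw": 80}
    - {"x": 0.1, "y": 0.094, "z": 0, "spin": -0.029, "claw": 80}
    - {"x": 0.1, "y": 0.094, "z": 0, "spin": -0.029, "claw": 80}
    - {"x": 0.1, "y": 0.094, "z": 0, "spin": -0.029, "claw": 80}
    - {"x": 0.1, "y": 0.094, "z": 0, "spin": -0.029, "claw": 80}
    - {"x": 0.1, "y": 0.094, "z": 0, "spin": -0.029, "claw": 80}
    - {"x": 0, "y": 0, "z": 0, "spin": 0, "claw": 80}
    - {"x": 0, "y": 0, "z": 0, "spin": 0, "claw": 80}
  force: 25

```text
time_s: 1.35
ee_pos: [0.3848, -0.3299, 0.2053]
eef_rot: [-3.141, 0.0, -0.111]
force: [-0.4, 0.1, 0.2]
grip_width: 0.0799
grip_force: 0.0
```

```bash
cat > look.py <<'E'
from h import *
import cv2,pickle,sys
n=sys.argv[1]
m=camera_model("wrist"); cv2.imwrite(f"pics/{n}.png",camera("wrist"))
pickle.dump(m,open(n+".pkl","wb")); o=get_obs(); print(o["time_s"],o["ee_pos"],o["eef_rot"],m["T"][:3,3],o["force"],o["grip_width"])
E
python3 look.py w2
```

```text
1.4 [ 0.38446286 -0.33031162  0.20529592] [-3.14152390e+00  3.78708858e-04 -1.11858565e-01] [ 0.45310231 -0.33744267  0.38365589] [-0.35742912 -0.10377547 -0.23047527] 0.07989428705035527
```

View pics/w2.png

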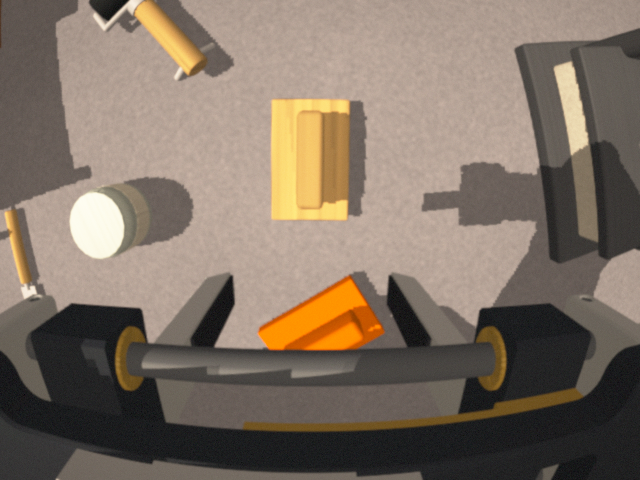

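The light stamp has its block at corners (271,99) to (349,219) and its grip at (297,111) to (322,208), square with the tool. The orange decoy is at (320,320). The roller's handle runs from (195,68) to (140,5).

Run:
```python
from h import *
import pickle
m=pickle.load(open("w2.pkl","rb"))
P=lambda pts,z:np.array([ray(m,u,v,z,True)[:2] for u,v in pts])
b=P([(271,99),(349,100),(348.5,219),(272,219)],.022); g=P([(297,111),(322,111),(322,208),(297,208)],.06)
for q in(b,g):
    d=q[0]+q[1]-q[2]-q[3];print(q.mean(0),np.arctan2(d[1],d[0]),np.linalg.norm(d)/2,np.linalg.norm(q[0]-q[1]))
r=P([(196,69),(138,4)],.024);d=r[1]-r[0];print(r,np.arctan2(d[1],d[0]),r[0]+d/np.linalg.norm(d)*.085)
```

```text
[ 0.44891926 -0.3370172 ] -0.10909353131446031 0.11774300610829158 0.07511899134776412
[ 0.4489951  -0.33647356] -0.11133926041385188 0.08500218919857502 0.021469589489872855
[[ 0.55510881 -0.23530889]
 [ 0.64658206 -0.1751015 ]] 0.5821158344137105 [ 0.62610942 -0.18857653]
```

Request:
send_rows:
  targets:
    - {"x": 0.08, "y": -0.009, "z": 0, "spin": 0, "claw": 60}
    - {"x": 0.08, "y": -0.009, "z": 0, "spin": 0, "claw": 60}
    - {"x": 0.08, "y": -0.009, "z": 0, "spin": 0, "claw": 60}
    - {"x": 0.08, "y": -0.008, "z": 0, "spin": 0, "claw": 60}
    - {"x": 0, "y": 0, "z": -0.15, "spin": 0, "claw": 60}
    - {"x": 0, "y": 0, "z": -0.15, "spin": 0, "claw": 60}
    - {"x": 0, "y": 0, "z": -0.15, "spin": 0, "claw": 60}
    - {"x": 0, "y": 0, "z": -0.15, "spin": 0, "claw": 60}
    - {"x": 0, "y": 0, "z": -0.12, "spin": 0, "claw": 60}
    - {"x": 0, "y": 0, "z": -0.1, "spin": 0, "claw": 60}
    - {"x": 0, "y": 0, "z": -0.06, "spin": 0, "claw": 60}
    - {"x": 0, "y": 0, "z": 0, "spin": 0, "claw": 60}
    - {"x": 0, "y": 0, "z": 0, "spin": 0, "claw": 5}
    - {"x": 0, "y": 0, "z": 0, "spin": 0, "claw": 5}
    - {"x": 0, "y": 0, "z": 0, "spin": 0, "claw": 5}
    - {"x": 0, "y": 0, "z": 0, "spin": 0, "claw": 5}
    - {"x": 0, "y": 0, "z": 0, "spin": 0, "claw": 5}
    - {"x": 0, "y": 0, "z": 0, "spin": 0, "claw": 5}
  force: 25

```text
time_s: 3.2
ee_pos: [0.449, -0.337, 0.0298]
eef_rot: [3.141, -0.0, -0.113]
force: [0.2, 0.8, 4.3]
grip_width: 0.024
grip_force: 25.0
```

Request:
send_rows:
  targets:
    - {"x": 0, "y": 0, "z": 0.1, "spin": 0, "claw": 5}
    - {"x": 0, "y": 0, "z": 0.15, "spin": 0, "claw": 5}
    - {"x": 0, "y": 0, "z": 0.2, "spin": 0, "claw": 5}
    - {"x": 0, "y": 0, "z": 0.2, "spin": 0, "claw": 5}
    - {"x": 0, "y": 0, "z": 0.2, "spin": 0, "claw": 5}
    - {"x": 0, "y": 0, "z": 0.2, "spin": 0, "claw": 5}
    - {"x": 0, "y": 0.1, "z": 0.05, "spin": 0.01, "claw": 5}
    - {"x": 0, "y": 0.2, "z": 0, "spin": 0.01, "claw": 5}
    - {"x": 0, "y": 0.2, "z": 0, "spin": 0.01, "claw": 5}
    - {"x": 0, "y": 0.2, "z": 0, "spin": 0.01, "claw": 5}
    - {"x": 0, "y": 0.2, "z": 0, "spin": 0.01, "claw": 5}
    - {"x": 0, "y": 0.2, "z": 0, "spin": 0.01, "claw": 5}
    - {"x": 0, "y": 0.2, "z": 0, "spin": 0.01, "claw": 5}
    - {"x": 0, "y": 0.2, "z": 0, "spin": 0.01, "claw": 5}
    - {"x": 0, "y": 0.2, "z": 0, "spin": 0.01, "claw": 5}
    - {"x": 0, "y": 0.2, "z": 0, "spin": 0.01, "claw": 5}
    - {"x": 0, "y": 0.2, "z": 0, "spin": 0.01, "claw": 5}
    - {"x": 0, "y": 0.15, "z": 0, "spin": 0.01, "claw": 5}
    - {"x": 0, "y": 0, "z": 0, "spin": 0, "claw": 5}
    - {"x": 0, "y": 0, "z": 0, "spin": 0, "claw": 5}

```text
time_s: 5.2
ee_pos: [0.4486, 0.1132, 0.2491]
eef_rot: [3.141, 0.001, 0.077]
force: [-0.1, -0.3, -2.8]
grip_width: 0.0239
grip_force: 25.0
```

```bash
python3 look.py w3
```

```text
5.25 [0.44873119 0.11256863 0.24919883] [3.14128266e+00 5.49081804e-04 7.57452389e-02] [0.51718121 0.11847336 0.42746387] [ 0.19862862 -0.4363925  -2.7684075 ] 0.024158675206208464
```

View pics/w3.png

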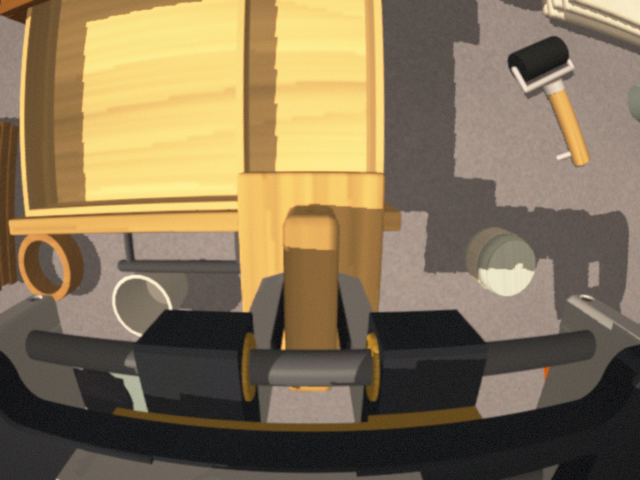

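The stamp hangs straight in the grip. The divider top runs at about u=245 and the outer edge of the -y wall at about u=382. The panel's top edge runs from (11,220) to (400,210-230).

Run:
```python
from h import *
import pickle
m=pickle.load(open("w3.pkl","rb"))
h=np.array([.414,.217]);y=.077;R=np.array([[np.cos(y),-np.sin(y)],[np.sin(y),np.cos(y)]])
for n,u,v,z in(("div near",245,165,.127),("div far",244,15,.127),("wall out near",383,165,.146),("wall out far",381,15,.146),("wall in L near",27,207,.146),("panel L",11,219,.161),("panel R",400,211,.161),("handleL",120,266,.136),("handleR?",240,266,.136),("narrow floor R near",366,170,.097)):
    p=ray(m,u,v,z,True)[:2];print(n,p,R.T@(p-h))
```

```text
div near [0.50537893 0.17040826] [ 0.08752416 -0.05348291]
div far [0.63321413 0.18194274] [ 0.21586785 -0.0518162 ]
wall out near [0.5143167  0.06248098] [ 0.08813325 -0.16177793]
wall out far [0.63430524 0.07238924] [ 0.20852844 -0.16112902]
wall in L near [0.46376725 0.38440802] [0.06249747 0.16308369]
panel L [0.45450144 0.3941896 ] [0.05401155 0.17354905]
panel R [0.48207896 0.04908941] [ 0.0549609  -0.17264997]
handleL [0.41236678 0.28222943] [0.00338932 0.06516179]
handleR? [0.42265923 0.16950217] [ 0.00497985 -0.0480232 ]
narrow floor R near [0.507795   0.06770709] [ 0.08203288 -0.15606563]
```

Request:
send_rows:
  targets:
    - {"x": 0.1, "y": 0.008, "z": 0, "spin": 0, "claw": 5}
    - {"x": 0.12, "y": 0.008, "z": 0, "spin": 0, "claw": 5}
    - {"x": 0.12, "y": 0.008, "z": 0, "spin": 0, "claw": 5}
    - {"x": 0.12, "y": 0.008, "z": 0, "spin": 0, "claw": 5}
    - {"x": 0.1, "y": 0.008, "z": 0, "spin": 0, "claw": 5}
    - {"x": 0, "y": 0, "z": 0, "spin": 0, "claw": 5}
    - {"x": 0, "y": 0, "z": -0.1, "spin": 0, "claw": 5}
    - {"x": 0, "y": 0, "z": -0.1, "spin": 0, "claw": 5}
    - {"x": 0, "y": 0, "z": -0.1, "spin": 0, "claw": 5}
    - {"x": 0, "y": 0, "z": -0.1, "spin": 0, "claw": 5}
    - {"x": 0, "y": 0, "z": -0.08, "spin": 0, "claw": 5}
    - {"x": 0, "y": 0, "z": -0.05, "spin": 0, "claw": 5}
    - {"x": 0, "y": 0, "z": -0.04, "spin": 0, "claw": 5}
    - {"x": 0, "y": 0, "z": -0.02, "spin": 0, "claw": 5}
    - {"x": 0, "y": 0, "z": 0, "spin": 0, "claw": 5}
    - {"x": 0, "y": 0, "z": 0, "spin": 0, "claw": 5}

```text
time_s: 6.85
ee_pos: [0.5611, 0.121, 0.132]
eef_rot: [-3.142, -0.001, 0.076]
force: [0.5, 0.6, -2.6]
grip_width: 0.0241
grip_force: 25.0
```

Request:
send_rows:
  targets:
    - {"x": 0, "y": 0, "z": -0.01, "spin": 0, "claw": 5}
    - {"x": 0, "y": 0, "z": -0.01, "spin": 0, "claw": 5}
    - {"x": 0, "y": 0, "z": 0, "spin": 0, "claw": 5}

```text
time_s: 7.15
ee_pos: [0.5607, 0.121, 0.1272]
eef_rot: [3.142, 0.0, 0.076]
force: [-0.6, -0.8, -2.0]
grip_width: 0.0241
grip_force: 25.0
```

Request:
send_rows:
  targets:
    - {"x": 0, "y": 0, "z": -0.005, "spin": 0, "claw": 5}
    - {"x": 0, "y": 0, "z": -0.004, "spin": 0, "claw": 5}
    - {"x": 0, "y": 0, "z": 0, "spin": 0, "claw": 5}

```text
time_s: 7.45
ee_pos: [0.5614, 0.1211, 0.1268]
eef_rot: [-3.142, -0.002, 0.076]
force: [-0.9, -0.7, 6.6]
grip_width: 0.024
grip_force: 25.0
```

Request:
send_rows:
  targets:
    - {"x": 0, "y": 0, "z": 0, "spin": 0, "claw": 50}
    - {"x": 0, "y": 0, "z": 0, "spin": 0, "claw": 50}
    - {"x": 0, "y": 0, "z": 0, "spin": 0, "claw": 50}
    - {"x": 0, "y": 0, "z": 0.05, "spin": 0, "claw": 50}
    - {"x": 0, "y": 0, "z": 0.13, "spin": 0, "claw": 50}
    - {"x": 0, "y": 0, "z": 0.2, "spin": 0, "claw": 60}
    - {"x": 0, "y": 0, "z": 0.2, "spin": 0, "claw": 60}
    - {"x": 0.03, "y": -0.1, "z": 0.03, "spin": 0.03, "claw": 60}
    - {"x": 0.03, "y": -0.15, "z": 0, "spin": 0.03, "claw": 60}
    - {"x": 0.03, "y": -0.15, "z": 0, "spin": 0.03, "claw": 60}
    - {"x": 0.03, "y": -0.15, "z": 0, "spin": 0.03, "claw": 60}
    - {"x": 0.03, "y": -0.15, "z": 0, "spin": 0.03, "claw": 60}
    - {"x": 0.03, "y": -0.15, "z": 0, "spin": 0.03, "claw": 60}
    - {"x": 0.03, "y": -0.15, "z": 0, "spin": 0.03, "claw": 60}
    - {"x": 0.03, "y": -0.15, "z": 0, "spin": 0.03, "claw": 60}
    - {"x": 0.03, "y": -0.15, "z": 0, "spin": 0.03, "claw": 60}
    - {"x": 0.03, "y": -0.15, "z": 0, "spin": 0.03, "claw": 60}
    - {"x": 0.025, "y": -0.1, "z": 0, "spin": 0.015, "claw": 60}
    - {"x": 0, "y": 0, "z": 0, "spin": 0, "claw": 60}
    - {"x": 0, "y": 0, "z": 0, "spin": 0, "claw": 60}

```text
time_s: 9.45
ee_pos: [0.6258, -0.1888, 0.2479]
eef_rot: [-3.141, -0.0, 0.57]
force: [0.0, 0.5, -0.0]
grip_width: 0.06
grip_force: 0.0
```

```bash
python3 look.py w4
```

```text
9.5 [ 0.62581118 -0.18826404  0.24801584] [ 3.14158101e+00 -2.21064343e-04  5.70417858e-01] [ 0.6836643  -0.15217429  0.42633654] [ 0.38231735  0.30435991 -0.06016708] 0.05994755451957007
```

View pics/w4.png

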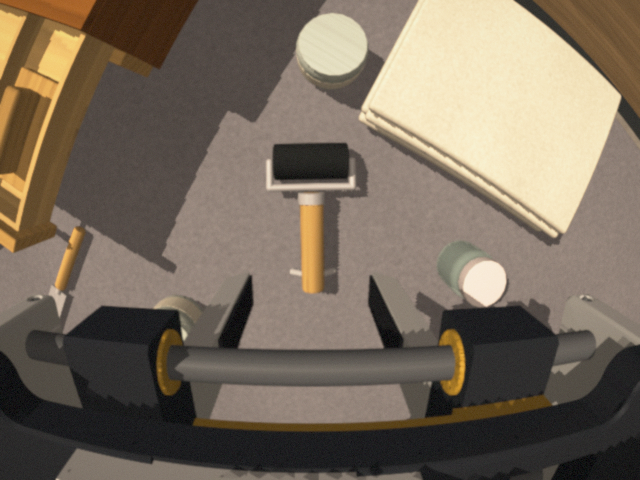

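The roller is aligned with the tool, with its handle running from (313,293) to (312,205) and the rubber centred at (311,161). The stamp sits in the narrow bay at far left.

Run:
```python
from h import *
import pickle
m=pickle.load(open("w4.pkl","rb"))
y=.57;R=np.array([[np.cos(y),-np.sin(y)],[np.sin(y),np.cos(y)]])
for u,v,z in((313,293,.024),(312,207,.024),(311,161,.03)):
    p=ray(m,u,v,z,True)[:2];print(p,R.T@(p-[.6258,-.1885]))
```

```text
[ 0.55318859 -0.23938601] [-0.08859134 -0.00365754]
[ 0.6367545 -0.1843963] [ 0.01143709 -0.00245649]
[ 0.67849663 -0.15635843] [ 0.06170996 -0.00137677]
```

Request:
send_rows:
  targets:
    - {"x": 0.007, "y": -0.01, "z": -0.15, "spin": 0, "claw": 60}
    - {"x": 0, "y": 0, "z": -0.18, "spin": 0, "claw": 60}
    - {"x": 0, "y": 0, "z": -0.18, "spin": 0, "claw": 60}
    - {"x": 0, "y": 0, "z": -0.18, "spin": 0, "claw": 60}
    - {"x": 0, "y": 0, "z": -0.18, "spin": 0, "claw": 60}
    - {"x": 0, "y": 0, "z": -0.15, "spin": 0, "claw": 60}
    - {"x": 0, "y": 0, "z": -0.1, "spin": 0, "claw": 60}
    - {"x": 0, "y": 0, "z": -0.06, "spin": 0, "claw": 60}
    - {"x": 0, "y": 0, "z": -0.025, "spin": 0, "claw": 60}
    - {"x": 0, "y": 0, "z": 0, "spin": 0, "claw": 60}
    - {"x": 0, "y": 0, "z": 0, "spin": 0, "claw": 5}
    - {"x": 0, "y": 0, "z": 0, "spin": 0, "claw": 5}
    - {"x": 0, "y": 0, "z": 0, "spin": 0, "claw": 5}
    - {"x": 0, "y": 0, "z": 0, "spin": 0, "claw": 5}
    - {"x": 0, "y": 0, "z": 0, "spin": 0, "claw": 5}
    - {"x": 0, "y": 0, "z": 0, "spin": 0, "claw": 5}

```text
time_s: 11.1
ee_pos: [0.6272, -0.1908, 0.0069]
eef_rot: [-3.141, 0.0, 0.571]
force: [-2.8, 2.9, 3.8]
grip_width: 0.0248
grip_force: 24.9
```

Request:
send_rows:
  targets:
    - {"x": 0, "y": 0, "z": 0.08, "spin": 0, "claw": 5}
    - {"x": 0, "y": 0, "z": 0.15, "spin": 0, "claw": 5}
    - {"x": 0, "y": 0, "z": 0.2, "spin": 0, "claw": 5}
    - {"x": 0, "y": 0, "z": 0.2, "spin": 0, "claw": 5}
    - {"x": 0, "y": 0, "z": 0.2, "spin": 0, "claw": 5}
    - {"x": 0, "y": 0, "z": 0.2, "spin": 0, "claw": 5}
    - {"x": 0, "y": 0, "z": 0.2, "spin": 0, "claw": 5}
    - {"x": -0.03, "y": 0.1, "z": 0.04, "spin": 0.05, "claw": 5}
    - {"x": -0.03, "y": 0.18, "z": 0, "spin": 0.05, "claw": 5}
    - {"x": -0.03, "y": 0.18, "z": 0, "spin": 0.05, "claw": 5}
    - {"x": -0.03, "y": 0.18, "z": 0, "spin": 0.05, "claw": 5}
    - {"x": -0.03, "y": 0.18, "z": 0, "spin": 0.05, "claw": 5}
    - {"x": -0.03, "y": 0.18, "z": 0, "spin": 0.05, "claw": 5}
    - {"x": -0.03, "y": 0.18, "z": 0, "spin": 0.05, "claw": 5}
    - {"x": -0.03, "y": 0.18, "z": 0, "spin": 0.05, "claw": 5}
    - {"x": -0.03, "y": 0.18, "z": 0, "spin": 0.05, "claw": 5}
    - {"x": -0.03, "y": 0.18, "z": 0, "spin": 0.05, "claw": 5}
    - {"x": -0.03, "y": 0.18, "z": 0, "spin": 0.05, "claw": 5}
    - {"x": -0.03, "y": 0.18, "z": 0, "spin": 0.06, "claw": 5}
    - {"x": 0, "y": 0, "z": 0, "spin": 0, "claw": 5}

```text
time_s: 13.1
ee_pos: [0.554, 0.2285, 0.2613]
eef_rot: [3.141, -0.001, 1.536]
force: [-0.2, -1.3, -3.5]
grip_width: 0.025
grip_force: 24.9
```

Request:
send_rows:
  targets:
    - {"x": -0.015, "y": 0.1, "z": 0, "spin": 0.04, "claw": 5}
    - {"x": -0.015, "y": 0.1, "z": 0, "spin": 0.035, "claw": 5}
    - {"x": 0, "y": 0.08, "z": 0, "spin": 0, "claw": 5}
    - {"x": 0, "y": 0, "z": 0, "spin": 0, "claw": 5}
    - {"x": 0, "y": 0, "z": 0, "spin": 0, "claw": 5}
    - {"x": 0, "y": 0, "z": 0, "spin": 0, "claw": 5}

```text
time_s: 13.7
ee_pos: [0.5495, 0.2802, 0.2608]
eef_rot: [-3.142, 0.0, 1.645]
force: [0.4, 0.2, -2.8]
grip_width: 0.0254
grip_force: 24.9
```

```bash
python3 look.py w5; python3 -c "
from station import *
import cv2;cv2.imwrite('pics/t5.png',cv2.resize(camera('top')[50:330,60:390],None,fx=2,fy=2))"
```

```text
13.75 [0.54948871 0.28021037 0.26077813] [3.14152001e+00 1.26739798e-04 1.64504172e+00] [0.5450905  0.34806274 0.43915258] [ 0.59202104 -0.61133941 -3.16891095] 0.025160647598660553
```

View pics/w5.png

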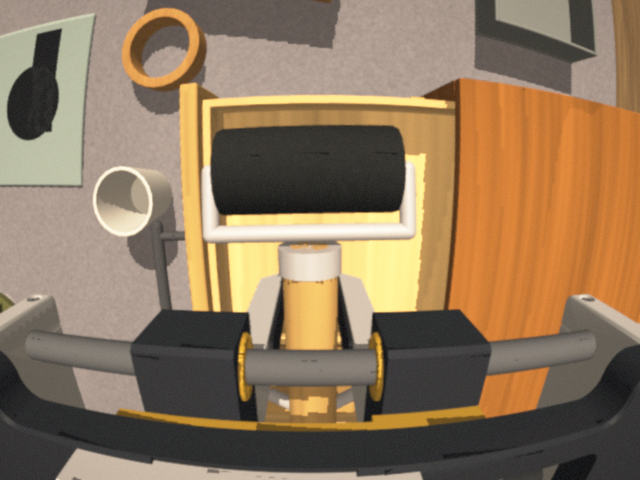

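The roller is level above the wide bay, with clearance to the front panel (207,200), the side wall (330,105) and the chest.

Request:
send_rows:
  targets:
    - {"x": 0, "y": 0, "z": -0.1, "spin": 0, "claw": 5}
    - {"x": 0, "y": 0, "z": -0.12, "spin": 0, "claw": 5}
    - {"x": 0, "y": 0, "z": -0.12, "spin": 0, "claw": 5}
    - {"x": 0, "y": 0, "z": -0.12, "spin": 0, "claw": 5}
    - {"x": 0, "y": 0, "z": -0.12, "spin": 0, "claw": 5}
    - {"x": 0, "y": 0, "z": -0.08, "spin": 0, "claw": 5}
    - {"x": 0, "y": 0, "z": -0.05, "spin": 0, "claw": 5}
    - {"x": 0, "y": 0, "z": -0.03, "spin": 0, "claw": 5}
    - {"x": 0, "y": 0, "z": -0.02, "spin": 0, "claw": 5}
    - {"x": 0, "y": 0, "z": -0.015, "spin": 0, "claw": 5}
    - {"x": 0, "y": 0, "z": -0.01, "spin": 0, "claw": 5}
    - {"x": 0, "y": 0, "z": 0, "spin": 0, "claw": 5}

```text
time_s: 15.0
ee_pos: [0.5495, 0.2811, 0.1041]
eef_rot: [3.141, -0.0, 1.647]
force: [0.0, -0.1, -2.0]
grip_width: 0.0255
grip_force: 24.9
```

Request:
send_rows:
  targets:
    - {"x": 0, "y": 0, "z": -0.005, "spin": 0, "claw": 5}
    - {"x": 0, "y": 0, "z": 0, "spin": 0, "claw": 5}
    - {"x": 0, "y": 0, "z": 0, "spin": 0, "claw": 60}
    - {"x": 0, "y": 0, "z": 0, "spin": 0, "claw": 60}
    - {"x": 0, "y": 0, "z": 0, "spin": 0, "claw": 60}
    - {"x": 0, "y": 0, "z": 0.03, "spin": 0, "claw": 60}
    - {"x": 0, "y": 0, "z": 0.08, "spin": 0, "claw": 60}
    - {"x": 0, "y": 0, "z": 0.15, "spin": 0, "claw": 60}
    - {"x": 0, "y": 0, "z": 0.2, "spin": 0, "claw": 60}
    - {"x": 0, "y": 0, "z": 0.2, "spin": 0, "claw": 60}
    - {"x": -0.1, "y": 0, "z": 0.1, "spin": 0, "claw": 5}
    - {"x": -0.2, "y": -0.02, "z": 0, "spin": 0, "claw": 5}
    - {"x": -0.2, "y": -0.04, "z": 0, "spin": 0, "claw": 5}
    - {"x": -0.2, "y": -0.04, "z": 0, "spin": 0, "claw": 5}
    - {"x": -0.2, "y": -0.04, "z": 0, "spin": 0, "claw": 5}
    - {"x": 0, "y": 0, "z": 0, "spin": 0, "claw": 0}
    - {"x": 0, "y": 0, "z": 0, "spin": 0, "claw": 0}
    - {"x": 0, "y": 0, "z": 0, "spin": 0, "claw": 0}

```text
time_s: 16.8
ee_pos: [0.3701, 0.2532, 0.2549]
eef_rot: [3.141, -0.0, 1.646]
force: [0.5, -0.5, -0.2]
grip_width: 0.001
grip_force: 0.0
```

```bash
python3 -c "
from station import *
import cv2;cv2.imwrite('pics/t6.png',cv2.resize(camera('top')[50:330,60:390],None,fx=2,fy=2))"
```

```text
(no output)
```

View pics/t6.png

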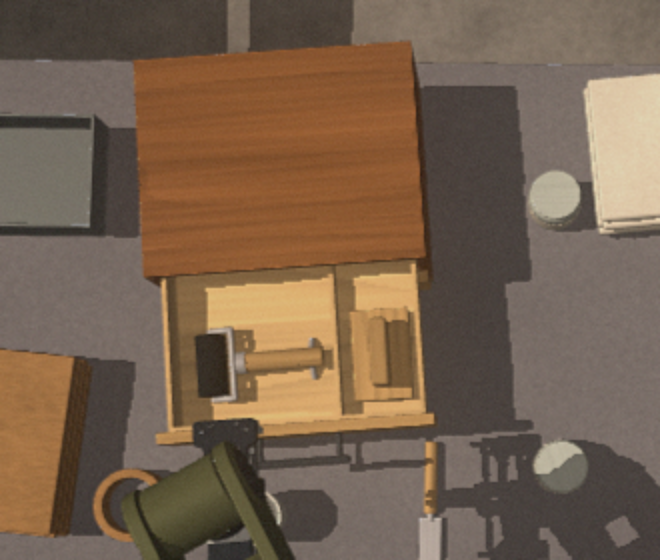

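Both items lie flat in their bays: the roller around crop (260,362) and the stamp around (380,352). Now I'll lower the shut fingers in front of the handle bar.

Request:
send_rows:
  targets:
    - {"x": 0, "y": -0.1, "z": 0, "spin": 0, "claw": 0}
    - {"x": 0, "y": -0.1, "z": 0, "spin": 0, "claw": 0}
    - {"x": 0, "y": 0, "z": -0.15, "spin": 0, "claw": 0}
    - {"x": 0, "y": 0, "z": -0.15, "spin": 0, "claw": 0}
    - {"x": 0, "y": 0, "z": -0.15, "spin": 0, "claw": 0}
    - {"x": 0, "y": 0, "z": -0.15, "spin": 0, "claw": 0}
    - {"x": 0, "y": 0, "z": -0.06, "spin": 0, "claw": 0}
    - {"x": 0.04, "y": 0.003, "z": 0, "spin": 0, "claw": 0}
    - {"x": 0.04, "y": 0.003, "z": 0, "spin": 0, "claw": 0}
    - {"x": 0.04, "y": 0.003, "z": 0, "spin": 0, "claw": 0}
    - {"x": 0.04, "y": 0.003, "z": 0, "spin": 0, "claw": 0}
    - {"x": 0.04, "y": 0.003, "z": 0, "spin": 0, "claw": 0}

```text
time_s: 18.05
ee_pos: [0.4101, 0.2162, 0.1232]
eef_rot: [3.141, -0.0, 1.646]
force: [-3.9, 0.2, 1.4]
grip_width: 0.0009
grip_force: 1.3
```

Request:
send_rows:
  targets:
    - {"x": 0.05, "y": 0.004, "z": 0, "spin": 0, "claw": 0}
    - {"x": 0.06, "y": 0.0047, "z": 0, "spin": 0, "claw": 0}
    - {"x": 0.06, "y": 0.0047, "z": 0, "spin": 0, "claw": 0}
    - {"x": 0.06, "y": 0.0047, "z": 0, "spin": 0, "claw": 0}
    - {"x": 0.06, "y": 0.0047, "z": 0, "spin": 0, "claw": 0}
    - {"x": 0.06, "y": 0.0047, "z": 0, "spin": 0, "claw": 0}
    - {"x": 0.06, "y": 0.0047, "z": 0, "spin": 0, "claw": 0}
    - {"x": 0.06, "y": 0.0047, "z": 0, "spin": 0, "claw": 0}
    - {"x": 0.06, "y": 0.0047, "z": 0, "spin": 0, "claw": 0}
    - {"x": 0.06, "y": 0.0047, "z": 0, "spin": 0, "claw": 0}
    - {"x": 0.06, "y": 0.0047, "z": 0, "spin": 0, "claw": 0}
    - {"x": 0.06, "y": 0.0047, "z": 0, "spin": 0, "claw": 0}
    - {"x": 0.05, "y": 0.004, "z": 0, "spin": 0, "claw": 0}
    - {"x": 0.04, "y": 0.003, "z": 0, "spin": 0, "claw": 0}
    - {"x": 0.02, "y": 0.002, "z": 0, "spin": 0, "claw": 0}
    - {"x": 0, "y": 0, "z": 0, "spin": 0, "claw": 0}

```text
time_s: 19.65
ee_pos: [0.5738, 0.2288, 0.1224]
eef_rot: [3.141, 0.0, 1.646]
force: [-0.9, 0.1, 0.0]
grip_width: 0.0004
grip_force: 0.0
```

Request:
send_rows:
  targets:
    - {"x": 0.015, "y": 0.001, "z": 0, "spin": 0, "claw": 0}
    - {"x": 0.015, "y": 0.001, "z": 0, "spin": 0, "claw": 0}
    - {"x": 0.015, "y": 0.001, "z": 0, "spin": 0, "claw": 0}
    - {"x": 0.015, "y": 0.001, "z": 0, "spin": 0, "claw": 0}
    - {"x": 0.015, "y": 0.001, "z": 0, "spin": 0, "claw": 0}
    - {"x": 0.015, "y": 0.001, "z": 0, "spin": 0, "claw": 0}

```text
time_s: 20.25
ee_pos: [0.5915, 0.2302, 0.1226]
eef_rot: [-3.141, -0.0, 1.647]
force: [-2.6, -0.2, -1.2]
grip_width: 0.0005
grip_force: 1.1
```

Request:
send_rows:
  targets:
    - {"x": 0.015, "y": 0.001, "z": 0, "spin": 0, "claw": 0}
    - {"x": 0.015, "y": 0.001, "z": 0, "spin": 0, "claw": 0}
    - {"x": 0.015, "y": 0.001, "z": 0, "spin": 0, "claw": 0}

```text
time_s: 20.55
ee_pos: [0.5984, 0.2307, 0.1225]
eef_rot: [-3.136, 0.0, 1.647]
force: [-36.6, -4.5, 14.8]
grip_width: 0.0004
grip_force: 18.4
```

The force spike marks the hard stop, so I'll back off and check.

Request:
send_rows:
  targets:
    - {"x": -0.02, "y": -0.002, "z": 0, "spin": 0, "claw": 0}
    - {"x": -0.08, "y": -0.006, "z": 0, "spin": 0, "claw": 0}
    - {"x": -0.15, "y": -0.01, "z": 0, "spin": 0, "claw": 0}
    - {"x": -0.15, "y": -0.01, "z": 0, "spin": 0, "claw": 0}
    - {"x": -0.1, "y": 0, "z": 0.15, "spin": 0, "claw": 0}
    - {"x": 0, "y": 0, "z": 0.2, "spin": 0, "claw": 0}
    - {"x": 0, "y": 0, "z": 0.2, "spin": 0, "claw": 0}
    - {"x": 0, "y": -0.2, "z": 0.1, "spin": 0, "claw": 0}
    - {"x": 0, "y": -0.2, "z": 0, "spin": 0, "claw": 0}
    - {"x": 0, "y": -0.2, "z": 0, "spin": 0, "claw": 0}
    - {"x": 0, "y": -0.2, "z": 0, "spin": 0, "claw": 0}
    - {"x": 0, "y": -0.2, "z": 0, "spin": 0, "claw": 0}
    - {"x": 0, "y": -0.2, "z": 0, "spin": 0, "claw": 0}
    - {"x": 0, "y": -0.2, "z": 0, "spin": 0, "claw": 0}
    - {"x": 0, "y": 0, "z": 0, "spin": 0, "claw": 0}
    - {"x": 0, "y": 0, "z": 0, "spin": 0, "claw": 0}

```text
time_s: 22.15
ee_pos: [0.5005, -0.0555, 0.253]
eef_rot: [3.14, 0.0, 1.645]
force: [0.4, 0.5, -0.8]
grip_width: 0.0009
grip_force: 0.0
```

```bash
python3 -c "
from station import *
import cv2;cv2.imwrite('pics/t7.png',cv2.resize(camera('top')[60:330,90:390],None,fx=2.2,fy=2.2))"
```

```text
(no output)
```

View pics/t7.png

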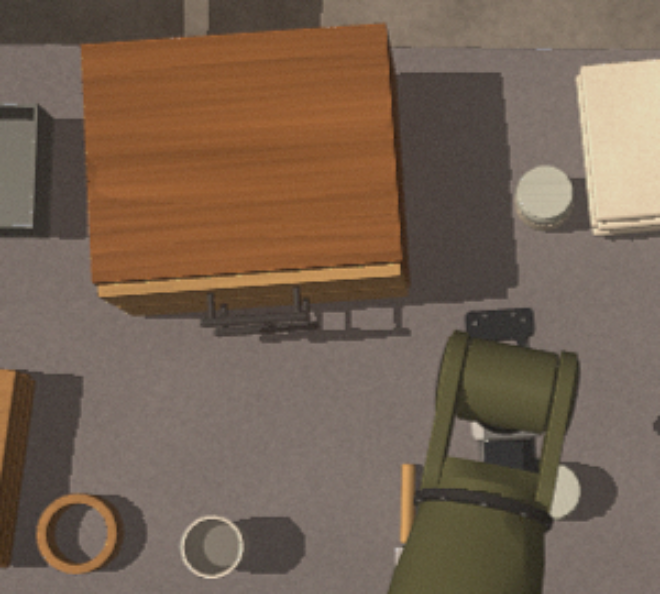

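Run:
```python
from h import *
import cv2
m=camera_model("top")
y=.078;R=np.array([[np.cos(y),-np.sin(y)],[np.sin(y),np.cos(y)]])
im=cv2.imread("pics/t7.png")
hsv=cv2.cvtColor(im,cv2.COLOR_BGR2HSV)
for c in (150,200,250,300,350):
    col=im[250:310,c].astype(int).sum(1); r=np.where(col>col.max()*.85)[0]+250
    f=lambda v,z:(R.T@ray(m,90+(c+.5)/2.2-.5,60+(v+.5)/2.2-.5,z)[:2])[0]
    print(c,r.min(),r.max(),f(r.min()-.5,.174),f(r.max()+.5,.161))
print((R.T@np.array([.5984,.2307]))[0])
```

```text
150 282 291 0.6753871508242393 0.6661869015101255
200 279 289 0.674854480883898 0.6644697036015328
250 276 284 0.6743215019998422 0.6662829830588765
300 272 280 0.6749570492141931 0.6669199454260015
350 269 278 0.6744237537227179 0.6652011767388979
0.6145569489469729
```

The panel stands about 9 mm proud of the chest front, which is what the dimensions give for fully shut.

```bash
python3 -c "
from station import *
print(hand_in())"
```

```text
the job is handed in; nothing more can be done
None
```

The stamp is in the narrow bay, the roller is in the wide bay, the drawer is fully shut and the job is handed in; the hand-in returned no verdict.

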